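# Set and lock the drive-air regulator of the dental unit

## Task

On the bench-top dental unit, turn the black regulator knob clockwise until its white line stands inside the green clip on the scale, then pull the knob straight out until it is fully out and locked there, and let go of it. The lock only engages at certain positions, so feel for one that keeps the line inside the green; do not lift, tip or shove the unit, which stands loose on its rubber feet, and leave everything else on the bench as it is.

Things in the scene. Friction and masses are not known exactly. Their poses are not given: they have to be found in the camera images.
- unit: bench-top dental unit: off-white case 200 (x) by 260 (y) mm, deck 93 mm above the bench, mass 3.2 kg, loose on four rubber feet. Origin: on the bench under its centre; its -x side is the front (three steel connectors). The knob is 40 mm in front of the centre and 55 mm to the -y side. A pull on the knob over about 20 N tips the unit; about 15 N sideways slides it.
- bottle_top (a point): top of the clear water bottle fixed on the unit's deck: 74 mm across, its top 124 mm above the deck, 166 mm from the knob's axis. Stay clear of it.
- gauge (a point): middle of the face of the round pressure gauge (48 mm across) on the deck, leaning to the front; at most 32 mm above the deck. It stays at zero, the air is off.
- knob_grip (a point): point on the knob's axis, 13 mm below its flat top: the height to grip it at. The knob is a black upright cylinder, 40 mm across and 41 mm tall, above a thin black skirt 55 mm across; vertical axis. When in, its top is 49 mm above the deck, and this point is 28 mm above the skirt's top. It rises with the knob.
- pointer (a point): outer end of the knob's white line, at the rim of its skirt, 28 mm from the axis; the line also runs over the knob's top from centre to rim and down its side. It turns with the knob (about 0.1 N m of friction, no spring, either way) and rises as the knob is pulled out.
- green_clip (a point): inner edge, at mid-width, of the green clip on the pale grey scale collar round the knob, 28 mm from the knob's axis: seen from above it meets the pointer when the line is at the middle of the green. The clip covers 21 degrees (10.5 each side). It is stiff and need not be touched. It starts 28 to 84 degrees clockwise, seen from above, of the white line.
- knob (a joint): how far the knob is pulled out, in m: 0 in (as it starts, free to turn), 0.008 fully out at its stop (locked, it can no longer turn). Sliding it takes about 3 N of friction either way; it stays where it is left. The first 2.4 mm are always free, the rest only where the hidden lock lets it.
- lock (a point): middle of the hidden lock, on the knob's axis under the deck: 24 teeth, a gap every 15 degrees. Four dogs on the knob slide up into the gaps; on a tooth the knob stops hard at about 2.5 mm, in a gap it goes on to its stop. How the gaps lie to the scale differs each time and is not visible: a gap is about 2 degrees wide, one or two gaps lie inside the green, rarely at its middle.
- paste_jar: white jar with a green lid, 47 mm across, 32 mm tall, standing loose on the bench beside the unit's -y side; leave alone. Origin: centre of its underside.
- handpiece: steel scaler handpiece on a blue rest, 170 mm long along its y, 40 mm tall, loose on the bench in front of the unit; leave alone. Origin: centre of its underside.
- vial_a: orange pill vial with white cap, 38 mm across, 76 mm tall, loose; leave alone. Origin: centre of its underside.
- vial_b: orange pill vial with white cap, 38 mm across, 89 mm tall, loose; leave alone. Origin: centre of its underside.
- tablet_bottle: white tablet bottle with a blue label, 72 mm across, 130 mm tall, loose; leave alone. Origin: centre of its underside.
- tape_roll: roll of tape lying flat, 84 mm across, 24 mm tall, loose; leave alone. Origin: centre of its underside.
- cup: blue cup, 68 mm across, 85 mm tall, loose; leave alone. Origin: centre of its underside.

How it is judged:
On the way, in this order (a step that is already met when the one before it is completed fails the run):
1. the white line is inside the green clip while the knob is still in (unlocked) (horizontal distance between pointer and green_clip below 0.006 m and value of joint knob below 0.004 m), for 0.2 s.
2. the knob is pulled out to its stop with the white line still inside the green clip (value of joint knob above 0.0065 m and horizontal distance between pointer and green_clip below 0.006 m), for 0.2 s.
At the end, for the whole second after the job is handed in: The knob is out to its stop (pulled out more than 6.5 of its 8 mm) with the white line inside the green clip (within 6 mm of its middle, measured at the skirt's rim), the unit standing flat on its feet within 20 mm of where it was, and every other thing on the bench within 20 mm of where it was (all of step 2 and height (world z) of unit below 0.003 m and angle between unit's own z axis and vertical below 0.015 rad and linear speed of unit below 0.02 m/s and distance of each of unit, paste_jar, handpiece, vial_a, vial_b, tablet_bottle, tape_roll, cup from where it was at the start of the episode below 0.02 m); the robot touches nothing.
It fails at once if the unit is tipped or lifted off its feet (tilt over 0.012 rad, or raised by more than 3 mm) (angle between unit's own z axis and vertical above 0.012 rad or height (world z) of unit above 0.003 m).
It fails at once if the unit is shoved along the bench by more than 20 mm or twisted round (its water bottle moved by more than 30 mm) (distance of unit from where it was at the start of the episode above 0.02 m or distance of bottle_top from where it was at the start of the episode above 0.03 m).
It fails at once if a bystander on the bench is moved by more than 20 mm (distance of any of paste_jar, handpiece, vial_a, vial_b, tablet_bottle, tape_roll, cup from where it was at the start of the episode above 0.02 m).
It also fails if it takes over 58 s, if anything falls off the work surface, if the arm or the gripper's body presses on something with over 40 N, if the wrist force passes 120 N, or if a joint passes its speed limit or range.

## Robot

A 7-joint arm with a two-finger parallel gripper is mounted at the origin on the work surface. World frame = base frame: x ahead of the robot, y to its left, z up, the work surface at z = 0. Lengths are in m, angles in rad, forces in N, time in s.
With the tool pointing down it reaches from about 0.4 to 0.85 m from the base axis. Payload 10.4 kg.
Tool frame: the origin (TCP) lies midway between the tips of the shut fingers; the grasp point (between the pads) lies 19 mm behind it; z points along the fingers, y is the direction in which the jaws open and shut (so a half turn about z gives the same grasp; the last joint's range is limited). The gripper opens to 85 mm and grips with 20 to 120 N. Pads are 22 mm wide; open, the fingers measure 114 mm over their backs; the gripper's body (76 mm by 85 mm) begins 54 mm behind the grasp point. The pads swing forward as they close: fully open they stand 13 mm farther back than shut.
Start: joints at [-1.29, 0.332, -0.065, 1.46, 0.022, 1.35, -0.088], TCP at [0.187, 0.596, 0.209] pointing down, gripper open.
Joint ranges: [-2.6, 2.6], [-0.5, 2.12], [-1.47, 1.34], [0.16, 2.42], [-1.27, 4.41], [0.06, 2.06], [-2.6, 2.6]. Speed limits (rad/s): [2.22, 2.22, 2.79, 2.79, 3.14, 3.14, 3.14].

## Interface

Orientations are given as a unit quaternion [x, y, z, w].
In Python, from workcell import get_obs, camera, calibration, hand_in gives the robot as it stands.
- The arm moves only by the shell command python3 -m handwheel 'ROWS' [FORCE]. ROWS is JSON, a list of rows, each an object with "jaw": the finger opening in mm, from 0 to 85.4; "delta_pos": the shift along the tool's x, y, z scaled (see below), a list of three; "turn": the turn about the tool's z scaled (see below). In form: [{"jaw": jaw, "delta_pos": [tx, ty, tz], "turn": turn}, ...]. A call has 1 to 10 rows; each row is the pose to reach, as a shift and turn from the pose commanded when the call began, along the tool's axes at that moment, turning the shorter way round; what a row does not reach only later rows make up. The controller multiplies each number of a shift by 1 m and each number of a turn by pi rad. A row lasts 1/12 s, in which the tool goes at most 41.7 mm and 7.16 degrees, less where a joint would pass 70% of its speed; a pose out of reach is approached as far as the arm can. A call with a number of a shift or a turn outside -1 to 1 is refused whole. A call with a gripper value outside its range is refused whole. The fingers move at their own pace and stop on an object; FORCE is the grip in N (left out, the last holds). Time passes only in rows, so rows that repeat a pose let the fingers close. It gives the time, the measured TCP pose, the force and the opening at its end, in the units of the state.
- get_obs(): the state, without advancing time (a new reading comes with each control period).
- camera(name): name is "scene" or "top"; returns the picture (420x560x3 uint8, red, green, blue); there is no depth.
- calibration(name): a dict with "mtx" (3x3 intrinsics, pixels), "rvec" (rotation vector, rad) and "tvec" (3), from world to camera coordinates, as OpenCV has them. Camera axes: x right, y down, z forward; pixel columns grow to the right and rows downward; lengths in m; the calibration is good to about 2 mm. A picture is of the moment at which its call begins. calibration takes no time and is no camera call.
- hand_in(): hands the job in, once; it reports no verdict.
The state is a dict: "clock": time; "joint_pos": joint angles; "joint_velocities": joint speeds; "tau": joint torques, N m; "position": TCP position; "ee_rot": TCP orientation; "ft_force": force on the tool from outside, world axes, zero at the start; "torque": the same for the moment, N m; "grip_width": opening from 0.0 (shut) to 1.0 (fully open).
Only numpy, scipy, OpenCV 4.12 (cv2) and the standard library are available. Lean on these libraries where they do the work, as an engineer would, in place of code of your own. Each camera call takes 0.05 s, during which the arm holds its last target.

## Working session

There is one attempt and no reset: what is moved stays moved. The work goes in short steps, Python scripts to look and compute and a shell command to move; the robot and the scene stay as the last step left them, time stands still between calls to the robot, and variables do not carry over. Pictures are saved under pics/ and viewed, and the job is handed in when it is done.

```bash
mkdir -p pics; python3 - <<'E'
from workcell import *
import cv2
o=get_obs(); print(o)
for n in("scene","top"):
    print(n,calibration(n)); im=camera(n); cv2.imwrite(f"pics/{n}0.png",cv2.cvtColor(im,cv2.COLOR_RGB2BGR))
E
```

```text
{'clock': 0.0, 'joint_pos': array([-1.28960032,  0.33284414, -0.06472069,  1.46092612,  0.02160013,
        1.34987893, -0.08851492]), 'joint_velocities': array([ 4.51137963e-05,  1.24341849e-04, -5.15514856e-04,  1.09148262e-05,
       -7.65462152e-04,  5.53692923e-04,  2.34908371e-04]), 'tau': array([-1.57553668e-04, -6.25459170e+01,  4.88416920e-02, -3.91602981e+01,
        1.62283442e-02,  1.01063296e-02,  2.80308385e-06]), 'position': array([0.18684185, 0.59600843, 0.20864057]), 'ee_rot': array([ 1.51301998e-01,  9.88487351e-01, -6.76289175e-04, -7.52340872e-05]), 'ft_force': array([-0.78369727,  0.02341836, -0.67476604]), 'torque': array([ 0.00148105, -0.04337948,  0.02080688]), 'grip_width': 1.001797267089574}
scene {'mtx': array([[471.94366676,   0.        , 279.66305947],
       [  0.        , 471.94366676, 209.3669379 ],
       [  0.        ,   0.        ,   1.        ]]), 'rvec': array([ 2.00233126,  1.36424724, -0.59144214]), 'tvec': array([-0.19586203, -0.23527892,  1.65267438])}
top {'mtx': array([[543.02181697,   0.        , 279.14733604],
       [  0.        , 543.02181697, 203.59628488],
       [  0.        ,   0.        ,   1.        ]]), 'rvec': array([ 2.14837632, -2.12698066,  0.15278593]), 'tvec': array([0.0097261 , 0.53826767, 1.40043029])}
```

View pics/scene0.png

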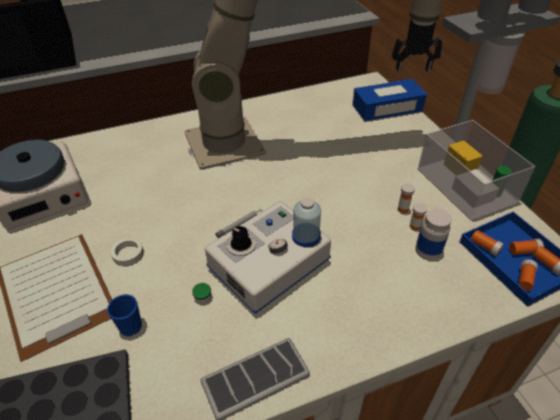

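View pics/top0.png

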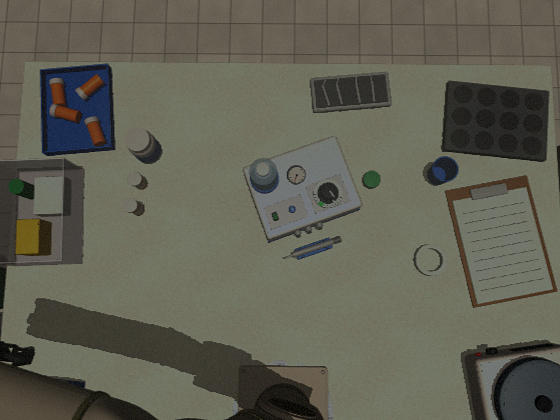

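```bash
python3 - <<'E'
import cv2
t=cv2.imread("pics/top0.png");s=cv2.imread("pics/scene0.png")
a=cv2.resize(t[165:225,290:370],None,fx=10,fy=10,interpolation=cv2.INTER_CUBIC); a=cv2.convertScaleAbs(a,alpha=1.5); cv2.imwrite("pics/tc.png",a)
a=cv2.resize(t[130:250,235:395],None,fx=5,fy=5,interpolation=cv2.INTER_CUBIC); cv2.imwrite("pics/tu.png",a)
a=cv2.resize(s[215:275,205:285],None,fx=10,fy=10,interpolation=cv2.INTER_CUBIC); cv2.imwrite("pics/sc.png",a)
E
```

```text
(no output)
```

View pics/tc.png

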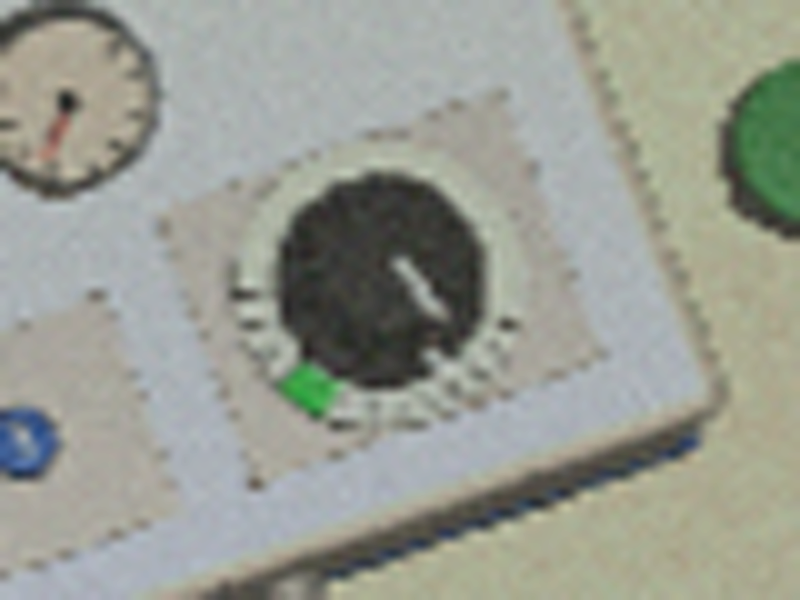

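View pics/tu.png

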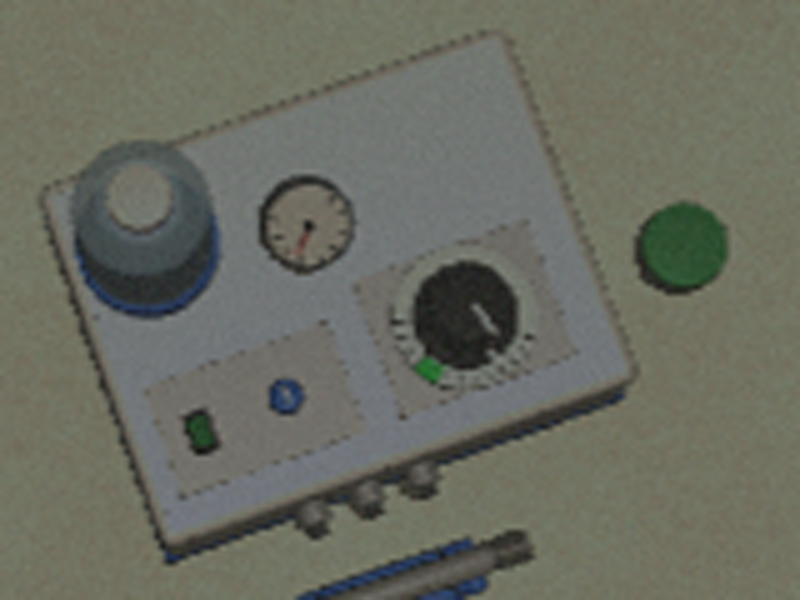

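View pics/sc.png

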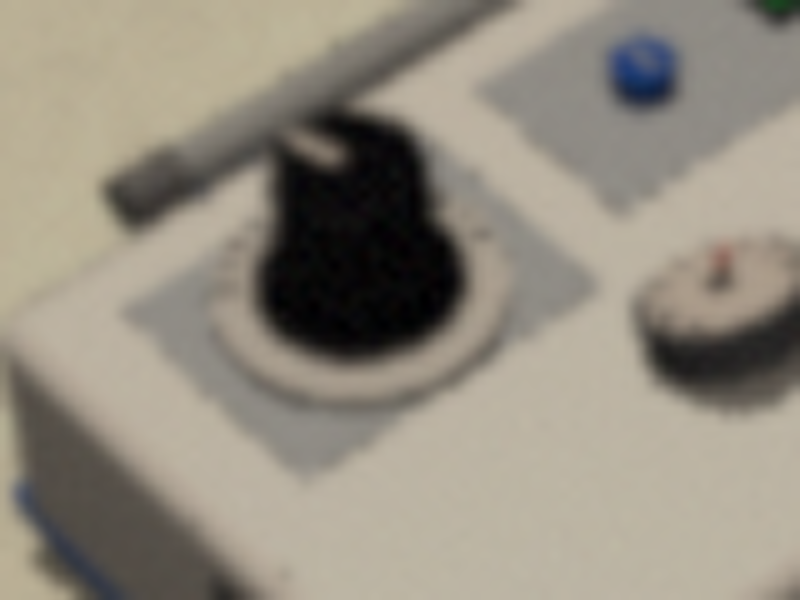

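```bash
cat > h.py <<'E'
import numpy as np,cv2
from workcell import calibration
from scipy.optimize import least_squares
def proj(n,P):
    c=calibration(n); return cv2.projectPoints(np.asarray(P,float).reshape(-1,3),c["rvec"],c["tvec"],c["mtx"],None)[0].reshape(-1,2)
def onplane(n,uv,z):
    c=calibration(n);R=cv2.Rodrigues(c["rvec"])[0];C=-R.T@c["tvec"]
    d=R.T@np.linalg.solve(c["mtx"],[uv[0],uv[1],1]);return C+d*(z-C[2])/d[2]
E
python3 - <<'E'
from h import *
pts=np.array([(42,190),(497,33),(635,375),(168,545)])/5+[235,130]
loc=np.array([(.1,.13),(.1,-.13),(-.1,-.13),(-.1,.13)])
def W(p,l,z):
    c,s=np.cos(p[2]),np.sin(p[2]);l=np.atleast_2d(l);return np.c_[p[0]+c*l[:,0]-s*l[:,1],p[1]+s*l[:,0]+c*l[:,1],np.full(len(l),z)]
r=least_squares(lambda p:(proj("top",W(p,loc,.093))-pts).ravel(),[.5,0,.3]);print(r.x,r.fun.round(1))
k=W(r.x,[(-.04,-.055)],0)[0];print("knob",k)
for n,uv,z in(("top",(328.2,193),.11),):print(onplane(n,uv,z))
# green, pointer at z
for nm,uv in(("green mid",(310,390)),("green in",(314,381)),("lineout",(442,318)),("linein",(398,258)),("skirtmark",(432,355))):
    for z in(.101,.142):print(nm,z,onplane("top",np.array(uv)/10+[290,165],z))
t=cv2.imread("pics/top0.png");s=cv2.imread("pics/scene0.png")
for n,im,o,f in(("top",t,(290,165),10),("scene",s,(205,215),10)):
    a=cv2.convertScaleAbs(cv2.resize(im[o[1]:o[1]+60,o[0]:o[0]+80],None,fx=f,fy=f,interpolation=cv2.INTER_CUBIC),alpha=1.4)
    for R,z,c in((.02,.142,(0,0,255)),(.0275,.101,(255,0,0)),(.02,.101,(0,255,255))):
        th=np.linspace(0,6.283,60);P=np.c_[k[0]+R*np.cos(th),k[1]+R*np.sin(th),0*th+z]
        cv2.polylines(a,[np.int32((proj(n,P)-o+.5)*f)],True,c,1)
    cv2.imwrite(f"pics/ov_{n}.png",a)
E
```

```text
[ 0.57476771 -0.04407227  0.35733709] [-1.8 -0.2  1.3 -2.2  1.5  0.8 -1.   1.4]
knob [ 0.55653239 -0.10958924  0.        ]
[ 0.55587302 -0.10952291  0.11      ]
green mid 0.101 [ 0.5289079  -0.09188349  0.101     ]
green mid 0.142 [ 0.52261499 -0.08912125  0.142     ]
green in 0.101 [ 0.53123167 -0.09290182  0.101     ]
green in 0.142 [ 0.52486896 -0.09010899  0.142     ]
lineout 0.101 [ 0.54776455 -0.12548292  0.101     ]
lineout 0.142 [ 0.54090523 -0.12171142  0.142     ]
linein 0.101 [ 0.56317373 -0.11434466  0.101     ]
linein 0.142 [ 0.55585155 -0.11090774  0.142     ]
skirtmark 0.101 [ 0.53820198 -0.12289736  0.101     ]
skirtmark 0.142 [ 0.53162989 -0.11920353  0.142     ]
```

View pics/ov_top.png

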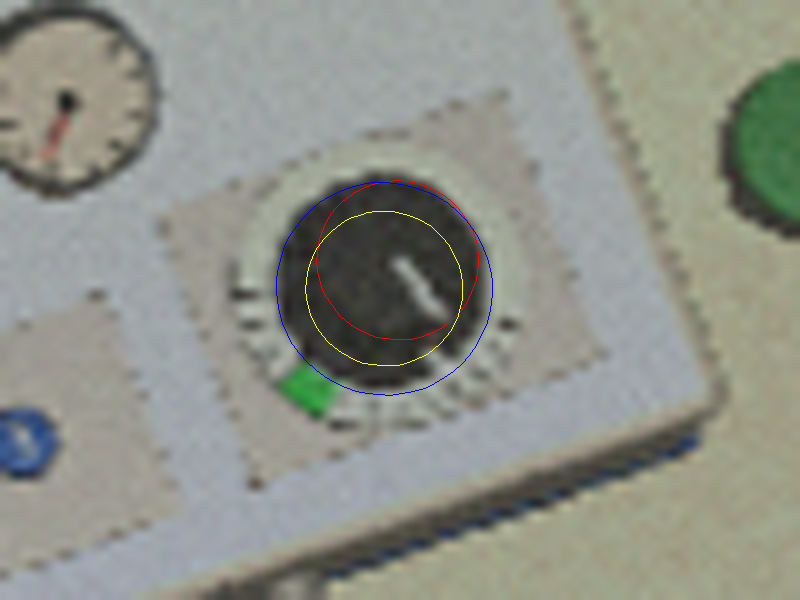

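View pics/ov_scene.png

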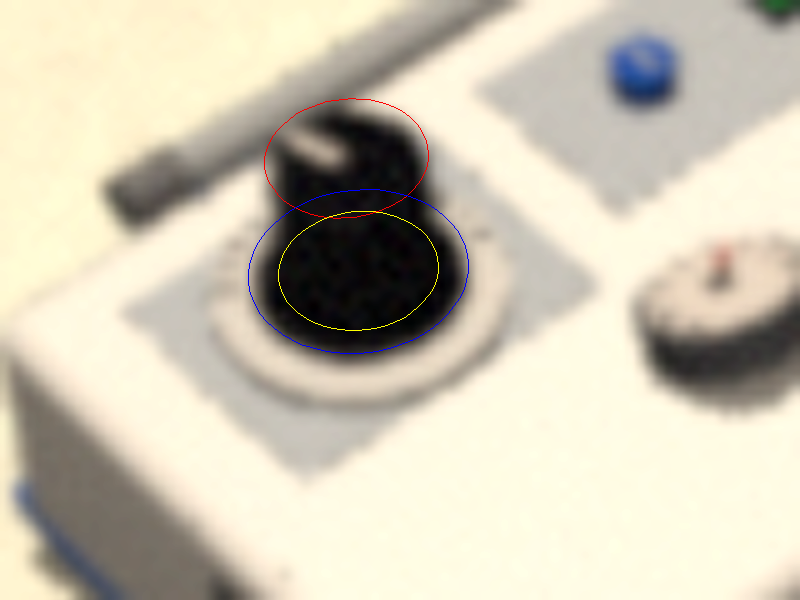

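```bash
cat >> h.py <<'E'
from scipy.spatial.transform import Rotation as Ro
def need(x,y,z=None):
    from workcell import get_obs
    o=get_obs();p=o["position"];R=Ro.from_quat(o["ee_rot"]).as_matrix()
    d=np.array([x,y,p[2] if z is None else z])-p
    print("t",round(o["clock"],2),"p",p.round(4),"shift",(R.T@d).round(4),"yaw_x",np.degrees(np.arctan2(R[1,0],R[0,0])).round(2),"F",o["ft_force"].round(2),"M",o["torque"].round(3),"j",o["joint_pos"].round(2),"g",round(o["grip_width"],3))
E
python3 -c "
from h import *
need(.5575,-.109,.26)"
python3 -m handwheel '[{"jaw":85,"delta_pos":[0,0,-0.05],"turn":0},{"jaw":85,"delta_pos":[-0.564,-0.561,-0.05],"turn":0},{"jaw":85,"delta_pos":[-0.564,-0.561,-0.05],"turn":0},{"jaw":85,"delta_pos":[-0.564,-0.561,-0.05],"turn":0},{"jaw":85,"delta_pos":[-0.564,-0.561,-0.05],"turn":0},{"jaw":85,"delta_pos":[-0.564,-0.561,-0.05],"turn":0},{"jaw":85,"delta_pos":[-0.564,-0.561,-0.05],"turn":0},{"jaw":85,"delta_pos":[-0.564,-0.561,-0.05],"turn":0},{"jaw":85,"delta_pos":[-0.564,-0.561,-0.05],"turn":0},{"jaw":85,"delta_pos":[-0.564,-0.561,-0.05],"turn":0}]' 25
python3 -c "
from h import *
need(.5575,-.109,.26)"
```

```text
t 0.1 p [0.1869 0.596  0.2087] shift [-0.5646 -0.562  -0.0505] yaw_x 162.6 F [ 0.43 -0.25  0.18] M [ 0.002 -0.05   0.019] j [-1.29  0.33 -0.06  1.46  0.02  1.35 -0.09] g 0.999
clock: 0.93
position: [0.3619, 0.2624, 0.2548]
ee_rot: [0.151, 0.988, 0.0, -0.0]
ft_force: [0.7, 0.6, 0.1]
grip_width: 0.995
t 0.93 p [0.3619 0.2624 0.2548] shift [-0.2978 -0.2959 -0.0053] yaw_x 162.59 F [0.69 0.58 0.13] M [ 0.045 -0.075 -0.02 ] j [-0.93 -0.1   0.19  1.84  0.02  1.4   0.52] g 0.995
```

```bash

python3 -m handwheel '[{"jaw":85,"delta_pos":[-0.297,-0.295,0],"turn":0},{"jaw":85,"delta_pos":[-0.297,-0.295,0],"turn":0},{"jaw":85,"delta_pos":[-0.297,-0.295,0],"turn":0},{"jaw":85,"delta_pos":[-0.297,-0.295,0],"turn":0},{"jaw":85,"delta_pos":[-0.297,-0.295,0],"turn":0},{"jaw":85,"delta_pos":[-0.297,-0.295,0],"turn":0},{"jaw":85,"delta_pos":[-0.297,-0.295,0],"turn":0},{"jaw":85,"delta_pos":[-0.297,-0.295,0],"turn":0},{"jaw":85,"delta_pos":[-0.297,-0.295,0],"turn":0},{"jaw":85,"delta_pos":[-0.297,-0.295,0],"turn":0}]'
python3 -c "
from h import *
need(.5575,-.109,.26)"
```

```text
clock: 1.77
position: [0.5563, -0.1059, 0.255]
ee_rot: [0.151, 0.989, 0.0, 0.0]
ft_force: [1.1, 1.6, -0.3]
grip_width: 0.997
t 1.77 p [ 0.5563 -0.1059  0.255 ] shift [-0.0021 -0.0026 -0.005 ] yaw_x 162.64 F [ 1.08  1.58 -0.29] M [ 0.081 -0.017 -0.031] j [-0.49  0.2   0.7   1.58 -0.13  1.4   1.49] g 0.997
```

```bash

python3 -m handwheel '[{"jaw":60,"delta_pos":[0,0,0],"turn":0},{"jaw":60,"delta_pos":[0,0,0],"turn":0},{"jaw":60,"delta_pos":[0,0,0.05],"turn":0},{"jaw":60,"delta_pos":[0,0,0.05],"turn":0},{"jaw":60,"delta_pos":[0,0,0.05],"turn":0},{"jaw":60,"delta_pos":[0,0,0.05],"turn":0}]'
python3 - <<'E'
from h import *
from workcell import camera
need(.5575,-.109,.110)
for n,o in(("top",(288,160)),("scene",(205,185))):
    im=cv2.cvtColor(camera(n),cv2.COLOR_RGB2BGR);cv2.imwrite(f"pics/{n}1.png",im)
    a=cv2.convertScaleAbs(cv2.resize(im[o[1]:o[1]+60,o[0]:o[0]+80],None,fx=8,fy=8,interpolation=cv2.INTER_CUBIC),alpha=1.4);cv2.imwrite(f"pics/{n}1c.png",a)
E
```

```text
clock: 2.27
position: [0.5556, -0.103, 0.2056]
ee_rot: [0.151, 0.989, 0.0, -0.0]
ft_force: [0.2, 0.3, 0.4]
grip_width: 0.704
t 2.27 p [ 0.5556 -0.103   0.2056] shift [-0.0037 -0.0051  0.0956] yaw_x 162.67 F [0.22 0.3  0.36] M [ 0.007 -0.059  0.016] j [-0.48  0.23  0.69  1.66 -0.15  1.31  1.5 ] g 0.704
```

View pics/top1.png

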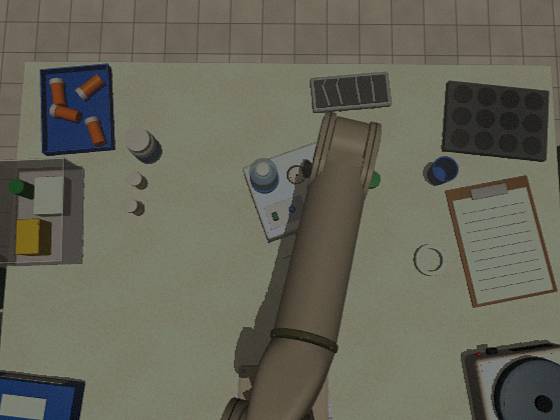

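View pics/scene1c.png

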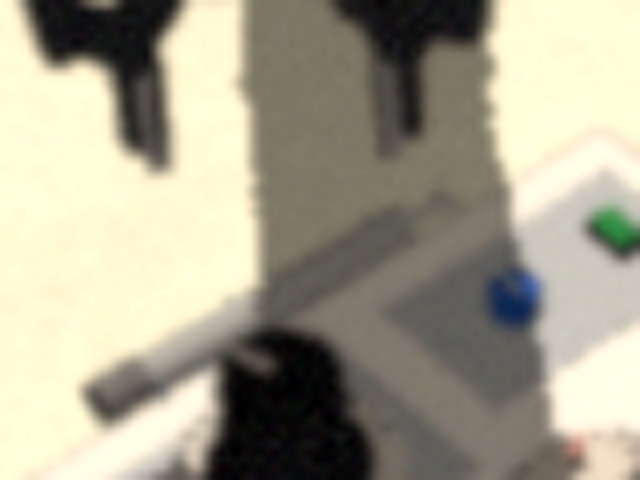

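```bash

python3 -m handwheel '[{"jaw":60,"delta_pos":[-0.0037,-0.0051,0],"turn":0},{"jaw":60,"delta_pos":[-0.0037,-0.0051,0.03],"turn":0},{"jaw":60,"delta_pos":[-0.0037,-0.0051,0.055],"turn":0},{"jaw":60,"delta_pos":[-0.0037,-0.0051,0.055],"turn":0},{"jaw":60,"delta_pos":[-0.0037,-0.0051,0.055],"turn":0},{"jaw":60,"delta_pos":[-0.0037,-0.0051,0.055],"turn":0}]'
python3 - <<'E'
from h import *
from workcell import camera
need(.5575,-.109,.110)
for n,o in(("scene",(205,205)),):
    im=cv2.cvtColor(camera(n),cv2.COLOR_RGB2BGR)
    a=cv2.convertScaleAbs(cv2.resize(im[o[1]:o[1]+60,o[0]:o[0]+80],None,fx=10,fy=10,interpolation=cv2.INTER_CUBIC),alpha=1.4);cv2.imwrite(f"pics/{n}2c.png",a)
E
```

```text
clock: 2.87
position: [0.5587, -0.1105, 0.1518]
ee_rot: [0.151, 0.988, 0.0, 0.001]
ft_force: [0.9, -0.6, 0.3]
grip_width: 0.7
t 2.87 p [ 0.5587 -0.1105  0.1518] shift [0.0017 0.001  0.0418] yaw_x 162.58 F [ 0.92 -0.59  0.26] M [ 0.023 -0.013 -0.018] j [-0.45  0.28  0.68  1.72 -0.19  1.2   1.54] g 0.7
```

View pics/scene2c.png

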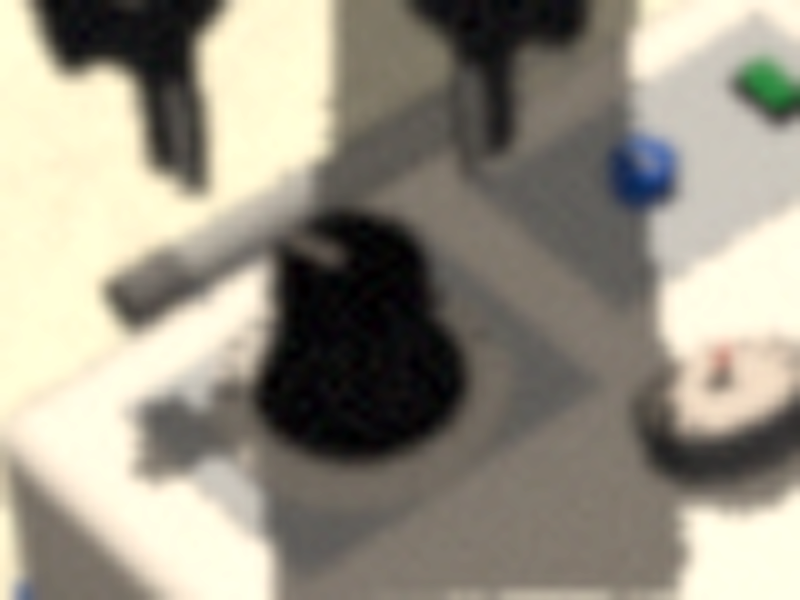

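```bash
python3 - <<'E'
from h import *
for P in ([.5587,-.1105,.152],[.5587,-.1105,.160],[.5587,-.1105,.142],[.5575,-.109,.142],[.5575,-.109,.101]):
    print(P,((proj("scene",P)[0]-[205,205]+.45)*10).round())
for sgn in(-1,1):
  for z in (.152,.16): print(((proj("scene",[.5587+.299*.03*sgn,-.1105+.954*.03*sgn,z])[0]-[205,205]+.45)*10).round())
E
```

```text
[0.5587, -0.1105, 0.152] [342. 236.]
[0.5587, -0.1105, 0.16] [340. 213.]
[0.5587, -0.1105, 0.142] [345. 264.]
[0.5575, -0.109, 0.142] [350. 259.]
[0.5575, -0.109, 0.101] [361. 372.]
[218. 243.]
[215. 220.]
[466. 229.]
[464. 206.]
```

```bash
python3 - <<'E'
from h import *
for sgn in(-1,1):
  for w in(-.011,.011):
   for z in (.2056,.214): print(sgn,w,z,((proj("scene",[.5556+.299*.03*sgn-.954*w,-.103+.954*.03*sgn+.299*w,z])[0]-[205,185]+.45)*8).round())
E
python3 - <<'E'
import cv2
im=cv2.imread('pics/scene1.png'); a=cv2.resize(im[130:250,180:300],None,fx=5,fy=5,interpolation=cv2.INTER_CUBIC);cv2.imwrite('pics/s1w.png',cv2.convertScaleAbs(a,alpha=1.8,beta=20))
E
```

```text
-1 -0.011 0.2056 [179. 241.]
-1 -0.011 0.214 [176. 220.]
-1 0.011 0.2056 [180. 189.]
-1 0.011 0.214 [178. 168.]
1 -0.011 0.2056 [385. 230.]
1 -0.011 0.214 [383. 209.]
1 0.011 0.2056 [383. 178.]
1 0.011 0.214 [381. 157.]
```

View pics/s1w.png

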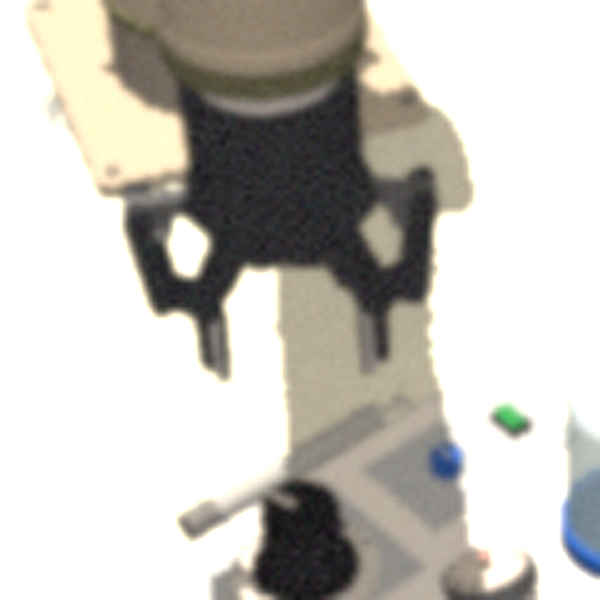

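```bash
python3 - <<'E'
from h import *
for r in(.045,.057,.065):
  for z in(.24,.27): print(r,z,proj("top",[.5556+.299*r,-.103+.954*r,z])[0].round(1), proj("scene",[.5556+.299*r,-.103+.954*r,z])[0].round(1))
im=cv2.imread('pics/top1.png'); a=cv2.resize(im[130:210,260:360],None,fx=8,fy=8,interpolation=cv2.INTER_CUBIC);cv2.imwrite('pics/t1w.png',cv2.convertScaleAbs(a,alpha=1.8,beta=20))
E
```

```text
0.045 0.24 [311.2 177.5] [258.3 198.9]
0.045 0.27 [311.9 174.8] [257.7 189.2]
0.057 0.24 [306.2 175.9] [263.5 198.7]
0.057 0.27 [306.8 173.2] [263.  188.9]
0.065 0.24 [302.9 174.9] [266.9 198.5]
0.065 0.27 [303.4 172.1] [266.5 188.7]
```

View pics/t1w.png

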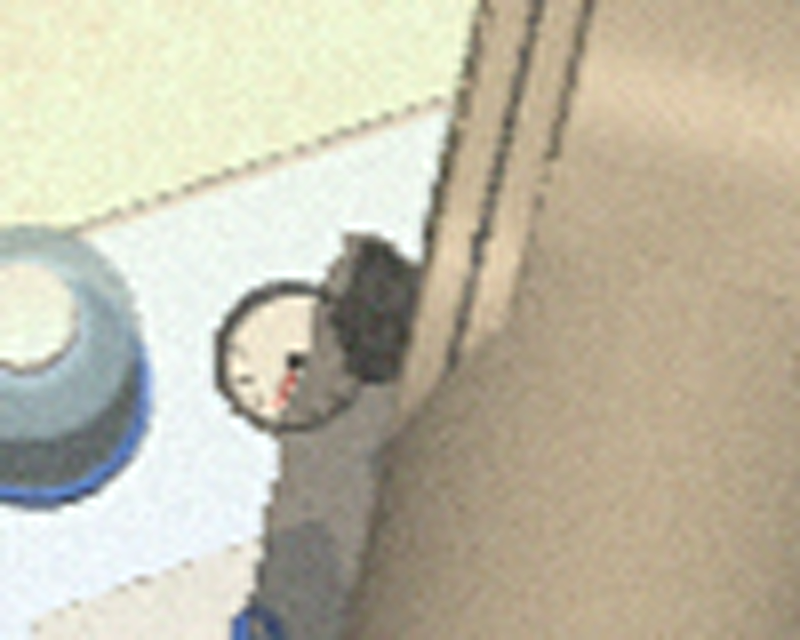

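```bash

python3 -m handwheel '[{"jaw":60,"delta_pos":[0.001,0,0.02],"turn":0},{"jaw":60,"delta_pos":[0.001,0,0.04],"turn":0},{"jaw":60,"delta_pos":[0.001,0,0.04],"turn":0},{"jaw":60,"delta_pos":[0.001,0,0.04],"turn":0},{"jaw":60,"delta_pos":[0.001,0,0.04],"turn":0},{"jaw":60,"delta_pos":[0.001,0,0.04],"turn":0}]'
python3 - <<'E'
from h import *
from workcell import camera
need(.5575,-.109,.110)
for n,o in(("scene",(200,190)),):
    im=cv2.cvtColor(camera(n),cv2.COLOR_RGB2BGR)
    a=cv2.convertScaleAbs(cv2.resize(im[o[1]:o[1]+75,o[0]:o[0]+100],None,fx=8,fy=8,interpolation=cv2.INTER_CUBIC),alpha=2.2,beta=20);cv2.imwrite(f"pics/{n}3c.png",a)
E
```

```text
clock: 3.42
position: [0.5578, -0.11, 0.1117]
ee_rot: [0.151, 0.988, 0.0, 0.001]
ft_force: [-0.2, -0.6, 0.1]
grip_width: 0.701
t 3.42 p [ 0.5578 -0.11    0.1117] shift [0.0006 0.0008 0.0017] yaw_x 162.59 F [-0.2  -0.59  0.09] M [-0.063  0.02  -0.013] j [-0.44  0.32  0.66  1.77 -0.22  1.12  1.56] g 0.701
```

View pics/scene3c.png

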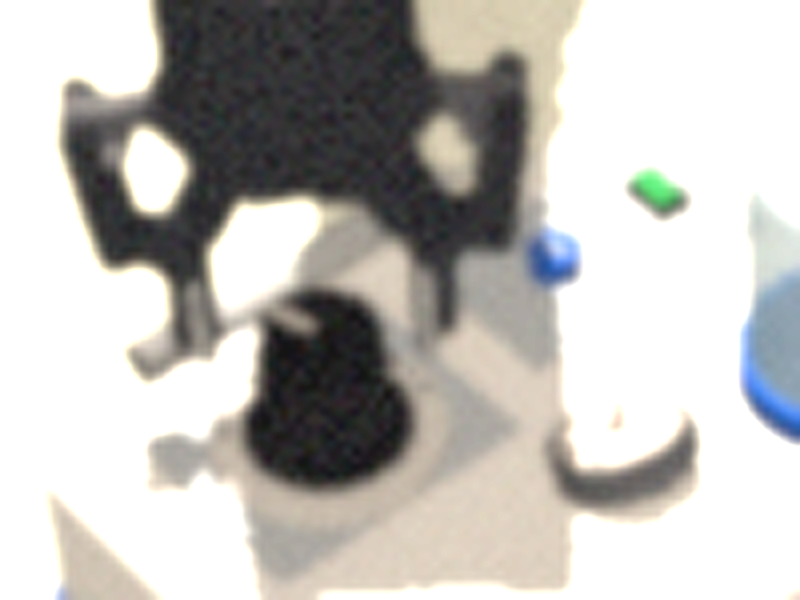

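```bash
python3 - <<'E'
from h import *
ux=np.array([-.954,.299,0]);uy=np.array([.299,.954,0])
T=np.array([.5578,-.11,.1117])
def q(a,b,h): 
    P=T+ux*a+uy*b+[0,0,h]; return ((proj("scene",P)[0]-[200,190]+.45)*8).round()
for a,b,h in((-.038,-.0425,.073),(-.038,.0425,.073),(-.0425,-.038,.073),(-.0425,.038,.073),(.038,0,.073),(-.038,0,.085),(-.011,-.03,.008),(-.011,.03,.008),(.011,-.03,.008),(.011,.03,.008)): print(a,b,h,q(a,b,h))
E
```

```text
-0.038 -0.0425 0.073 [160. 331.]
-0.038 0.0425 0.073 [453. 315.]
-0.0425 -0.038 0.073 [175. 342.]
-0.0425 0.038 0.073 [438. 327.]
0.038 0 0.073 [306. 142.]
-0.038 0 0.085 [304. 294.]
-0.011 -0.03 0.008 [224. 410.]
-0.011 0.03 0.008 [420. 399.]
0.011 -0.03 0.008 [225. 358.]
0.011 0.03 0.008 [418. 347.]
```

```bash
python3 - <<'E'
from h import *
def tri(a,b):
    Ps=[]
    for n in("top","scene"):
        c=calibration(n);Ps.append(c["mtx"]@np.c_[cv2.Rodrigues(c["rvec"])[0],c["tvec"]])
    X=cv2.triangulatePoints(Ps[0],Ps[1],np.array(a,float).reshape(2,1),np.array(b,float).reshape(2,1));X=X[:3,0]/X[3]
    return X,proj("top",X)[0]-a,proj("scene",X)[0]-b
for a,b in(((303.5,168),(265,168)),((303.5,168),(265,185))):
    print(tri(a,b))
E
```

```text
(array([ 0.57154875, -0.04006755,  0.32748647]), array([0.38337005, 0.12019433]), array([ 0.52008924, -0.04374665]))
(array([ 0.58026289, -0.04279048,  0.28640179]), array([0.95717957, 0.29489218]), array([ 1.31513311, -0.11343993]))
```

```bash

python3 -m handwheel '[{"jaw":46,"delta_pos":[0.0006,0.0008,0],"turn":0},{"jaw":46,"delta_pos":[0.0006,0.0008,0],"turn":0},{"jaw":46,"delta_pos":[0.0006,0.0008,0],"turn":0},{"jaw":46,"delta_pos":[0.0006,0.0008,0],"turn":0}]'
python3 - <<'E'
from h import *
from workcell import camera
need(.5575,-.109,.110)
for n,o in(("scene",(200,190)),):
    im=cv2.cvtColor(camera(n),cv2.COLOR_RGB2BGR)
    a=cv2.convertScaleAbs(cv2.resize(im[o[1]:o[1]+75,o[0]:o[0]+100],None,fx=8,fy=8,interpolation=cv2.INTER_CUBIC),alpha=3,beta=10);cv2.imwrite(f"pics/{n}4c.png",a)
E
```

```text
clock: 3.8
position: [0.5565, -0.1087, 0.1101]
ee_rot: [0.151, 0.988, 0.0, 0.0]
ft_force: [0.5, -0.2, -0.1]
grip_width: 0.536
t 3.8 p [ 0.5565 -0.1087  0.1101] shift [-0.001   0.      0.0001] yaw_x 162.6 F [ 0.47 -0.17 -0.06] M [-0.011 -0.024 -0.026] j [-0.44  0.32  0.66  1.77 -0.22  1.12  1.56] g 0.536
```

View pics/scene4c.png

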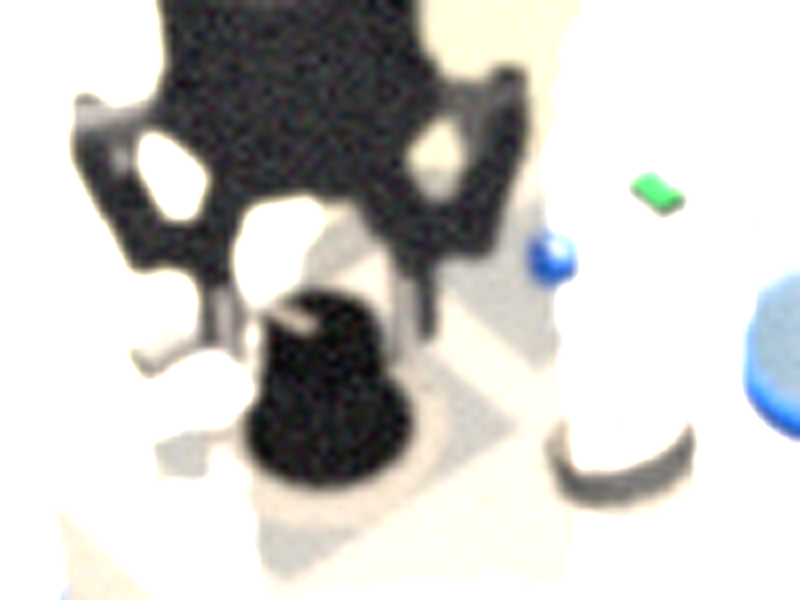

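```bash

python3 -m handwheel '[{"jaw":46,"delta_pos":[-0.0005,0,0.005],"turn":0},{"jaw":46,"delta_pos":[-0.0005,0,0.005],"turn":0},{"jaw":38,"delta_pos":[-0.0005,0,0.005],"turn":0},{"jaw":30,"delta_pos":[-0.0005,0,0.005],"turn":0},{"jaw":30,"delta_pos":[-0.0005,0,0.005],"turn":0},{"jaw":30,"delta_pos":[-0.0005,0,0.005],"turn":0}]' 25
python3 - <<'E'
from h import *
from workcell import camera
need(.5575,-.109,.110)
for n,o in(("scene",(200,190)),):
    im=cv2.cvtColor(camera(n),cv2.COLOR_RGB2BGR)
    a=cv2.convertScaleAbs(cv2.resize(im[o[1]:o[1]+75,o[0]:o[0]+100],None,fx=8,fy=8,interpolation=cv2.INTER_CUBIC),alpha=3,beta=10);cv2.imwrite(f"pics/{n}5c.png",a)
E
```

```text
clock: 4.35
position: [0.5565, -0.1091, 0.1046]
ee_rot: [0.151, 0.988, -0.0, -0.0]
ft_force: [-1.0, -0.9, -3.7]
grip_width: 0.46
t 4.35 p [ 0.5565 -0.1091  0.1046] shift [-0.0009  0.0004 -0.0054] yaw_x 162.58 F [-0.96 -0.85 -3.65] M [-0.217  0.125 -0.002] j [-0.44  0.33  0.66  1.78 -0.23  1.11  1.56] g 0.46
```

View pics/scene5c.png

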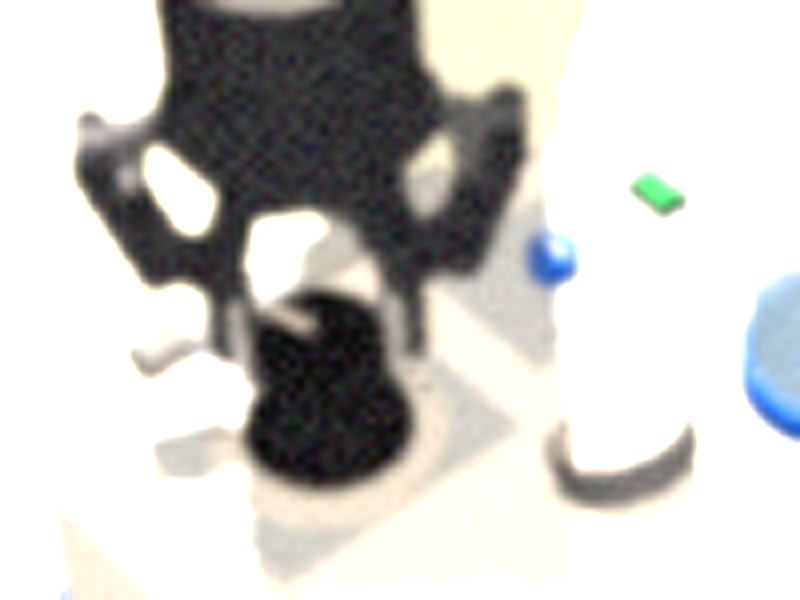

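```bash

python3 -m handwheel '[{"jaw":30,"delta_pos":[0,0,0],"turn":0},{"jaw":30,"delta_pos":[0,0,0],"turn":0.04},{"jaw":30,"delta_pos":[0,0,0],"turn":0.08},{"jaw":30,"delta_pos":[0,0,0],"turn":0.11},{"jaw":30,"delta_pos":[0,0,0],"turn":0.14},{"jaw":30,"delta_pos":[0,0,0],"turn":0.167},{"jaw":30,"delta_pos":[0,0,0],"turn":0.167},{"jaw":30,"delta_pos":[0,0,0],"turn":0.167}]' 50
python3 - <<'E'
from h import *
from workcell import camera
need(.5575,-.109,.110)
for n,o in(("scene",(200,190)),):
    im=cv2.cvtColor(camera(n),cv2.COLOR_RGB2BGR)
    a=cv2.convertScaleAbs(cv2.resize(im[o[1]:o[1]+75,o[0]:o[0]+100],None,fx=8,fy=8,interpolation=cv2.INTER_CUBIC),alpha=3,beta=10);cv2.imwrite(f"pics/{n}6c.png",a)
E
```

```text
clock: 5.07
position: [0.5568, -0.1088, 0.1048]
ee_rot: [0.401, 0.916, -0.0, -0.0]
ft_force: [-1.7, 0.4, -3.3]
grip_width: 0.445
t 5.07 p [ 0.5568 -0.1088  0.1048] shift [-0.0006  0.0004 -0.0052] yaw_x 132.69 F [-1.7   0.42 -3.31] M [-0.061  0.236 -0.109] j [-0.51  0.35  0.76  1.78 -0.27  1.12  1.08] g 0.445
```

View pics/scene6c.png

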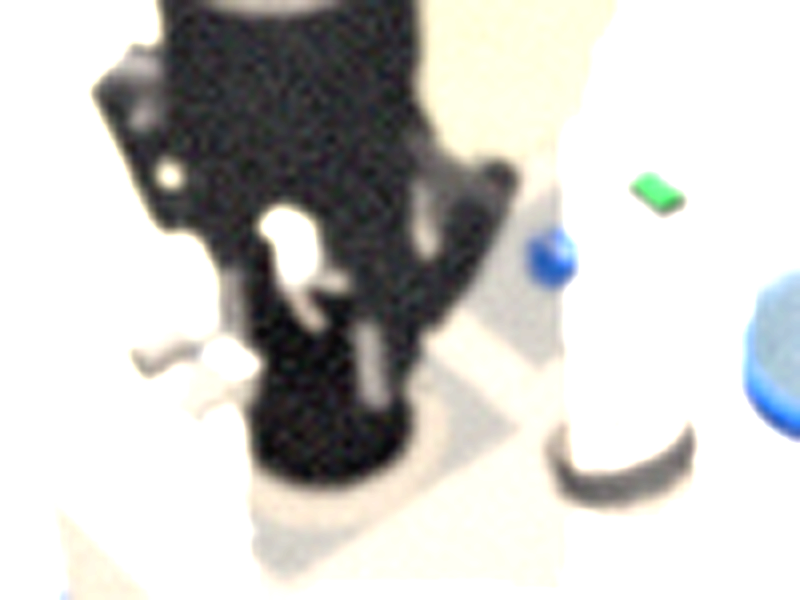

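```bash

python3 -m handwheel '[{"jaw":30,"delta_pos":[0,0,0],"turn":0.035},{"jaw":30,"delta_pos":[0,0,0],"turn":0.07},{"jaw":30,"delta_pos":[0,0,0],"turn":0.1},{"jaw":30,"delta_pos":[0,0,0],"turn":0.13},{"jaw":30,"delta_pos":[0,0,0],"turn":0.16},{"jaw":30,"delta_pos":[0,0,0],"turn":0.173},{"jaw":30,"delta_pos":[0,0,0],"turn":0.173},{"jaw":30,"delta_pos":[0,0,0],"turn":0.173},{"jaw":30,"delta_pos":[0,0,0],"turn":0.173}]' 50
python3 - <<'E'
from h import *
from workcell import camera
need(.5575,-.109,.110)
for n,o in(("scene",(200,190)),):
    im=cv2.cvtColor(camera(n),cv2.COLOR_RGB2BGR)
    a=cv2.convertScaleAbs(cv2.resize(im[o[1]:o[1]+75,o[0]:o[0]+100],None,fx=8,fy=8,interpolation=cv2.INTER_CUBIC),alpha=3,beta=10);cv2.imwrite(f"pics/{n}7c.png",a)
E
```

```text
clock: 5.87
position: [0.5571, -0.1088, 0.105]
ee_rot: [0.632, 0.775, 0.0, 0.0]
ft_force: [-0.1, 0.4, -4.5]
grip_width: 0.448
t 5.87 p [ 0.5571 -0.1088  0.105 ] shift [-0.0003  0.0003 -0.005 ] yaw_x 101.56 F [-0.05  0.35 -4.45] M [ 0.073 -0.076 -0.1  ] j [-0.59  0.38  0.86  1.78 -0.32  1.13  0.58] g 0.448
```

View pics/scene7c.png

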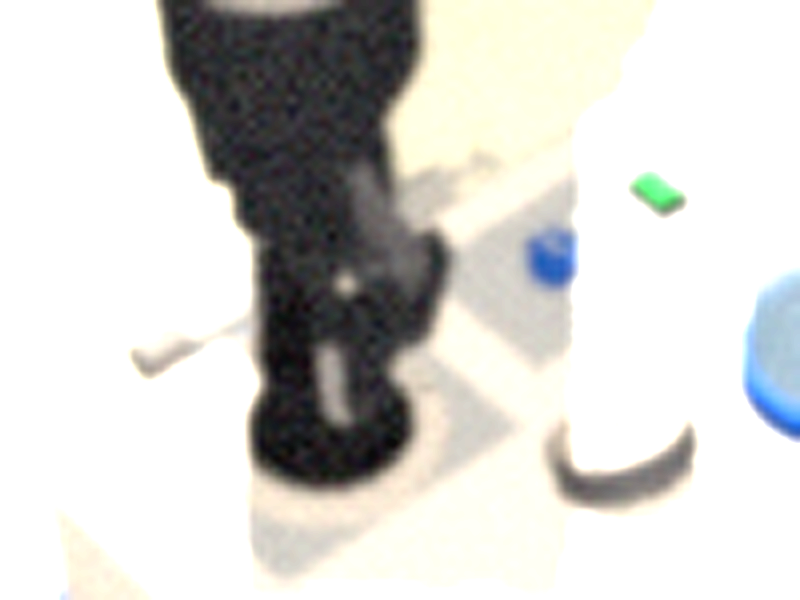

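```bash

python3 -m handwheel '[{"jaw":30,"delta_pos":[0,0,-0.0005],"turn":0},{"jaw":30,"delta_pos":[0,0,-0.001],"turn":0},{"jaw":30,"delta_pos":[0,0,-0.0015],"turn":0},{"jaw":30,"delta_pos":[0,0,-0.0015],"turn":0}]'
python3 -c "
from h import *
need(.5575,-.109,.11)"
python3 -m handwheel '[{"jaw":30,"delta_pos":[0,0,-0.0005],"turn":0},{"jaw":30,"delta_pos":[0,0,-0.001],"turn":0},{"jaw":30,"delta_pos":[0,0,-0.001],"turn":0}]'
python3 -c "
from h import *
need(.5575,-.109,.11)"
```

```text
clock: 6.25
position: [0.5571, -0.1088, 0.1067]
ee_rot: [0.633, 0.774, 0.0, 0.0]
ft_force: [0.2, 1.4, -2.9]
grip_width: 0.452
t 6.25 p [ 0.5571 -0.1088  0.1067] shift [-0.0003  0.0003 -0.0033] yaw_x 101.42 F [ 0.21  1.39 -2.93] M [ 0.207 -0.151 -0.014] j [-0.6   0.38  0.87  1.78 -0.32  1.13  0.57] g 0.452
clock: 6.5
position: [0.5571, -0.1088, 0.1075]
ee_rot: [0.633, 0.774, 0.0, 0.0]
ft_force: [2.1, 1.2, -3.8]
grip_width: 0.442
t 6.5 p [ 0.5571 -0.1088  0.1075] shift [-0.0003  0.0004 -0.0025] yaw_x 101.41 F [ 2.09  1.24 -3.84] M [ 0.269 -0.438 -0.002] j [-0.6   0.38  0.87  1.78 -0.32  1.13  0.57] g 0.442
```

```bash

python3 -m handwheel '[{"jaw":30,"delta_pos":[0,0,-0.0003],"turn":0},{"jaw":30,"delta_pos":[0,0,-0.0005],"turn":0},{"jaw":30,"delta_pos":[0,0,-0.0005],"turn":0}]'
python3 -c "
from h import *
need(.5575,-.109,.11)"
python3 -m handwheel '[{"jaw":30,"delta_pos":[0,0,-0.0003],"turn":0},{"jaw":30,"delta_pos":[0,0,-0.0003],"turn":0},{"jaw":30,"delta_pos":[0,0,-0.0003],"turn":0}]'
python3 -c "
from h import *
need(.5575,-.109,.11)"
```

```text
clock: 6.75
position: [0.557, -0.1088, 0.1077]
ee_rot: [0.633, 0.774, 0.0, -0.0]
ft_force: [3.2, 1.1, -8.5]
grip_width: 0.444
t 6.75 p [ 0.557  -0.1088  0.1077] shift [-0.0003  0.0004 -0.0023] yaw_x 101.41 F [ 3.22  1.06 -8.5 ] M [ 0.193 -0.972  0.005] j [-0.6   0.38  0.87  1.78 -0.32  1.13  0.57] g 0.444
clock: 7.0
position: [0.557, -0.1088, 0.108]
ee_rot: [0.633, 0.774, -0.0, -0.0]
ft_force: [5.3, 0.5, -13.1]
grip_width: 0.444
t 7.0 p [ 0.557  -0.1088  0.108 ] shift [-0.0003  0.0005 -0.002 ] yaw_x 101.4 F [  5.28   0.54 -13.14] M [ 0.218 -1.302 -0.009] j [-0.6   0.38  0.87  1.78 -0.32  1.13  0.57] g 0.444
```

```bash

python3 -m handwheel '[{"jaw":30,"delta_pos":[0,0,0.0003],"turn":0},{"jaw":30,"delta_pos":[0,0,0.0003],"turn":0.004},{"jaw":30,"delta_pos":[0,0,0.0003],"turn":0.008},{"jaw":30,"delta_pos":[0,0,0.0003],"turn":0.008}]'
python3 -c "
from h import *
need(.5575,-.109,.11)"
python3 -m handwheel '[{"jaw":30,"delta_pos":[0,0,0],"turn":0.004},{"jaw":30,"delta_pos":[0,0,0],"turn":0.008},{"jaw":30,"delta_pos":[0,0,0],"turn":0.008}]'
python3 -c "
from h import *
need(.5575,-.109,.11)"
```

```text
clock: 7.33
position: [0.5571, -0.1089, 0.1084]
ee_rot: [0.644, 0.765, 0.0, -0.0]
ft_force: [2.0, 2.3, -3.3]
grip_width: 0.446
t 7.33 p [ 0.5571 -0.1089  0.1084] shift [-0.0002  0.0004 -0.0016] yaw_x 99.88 F [ 2.04  2.33 -3.33] M [ 0.499 -0.421  0.006] j [-0.6   0.38  0.87  1.78 -0.32  1.13  0.55] g 0.446
clock: 7.58
position: [0.5571, -0.109, 0.1084]
ee_rot: [0.653, 0.757, 0.0, 0.0]
ft_force: [1.0, 2.3, 0.2]
grip_width: 0.447
t 7.58 p [ 0.5571 -0.109   0.1084] shift [-0.0001  0.0004 -0.0016] yaw_x 98.45 F [0.98 2.35 0.25] M [ 0.559 -0.136  0.005] j [-0.6   0.38  0.88  1.78 -0.32  1.13  0.53] g 0.447
```

```bash

python3 -m handwheel '[{"jaw":30,"delta_pos":[0,0,-0.0003],"turn":0},{"jaw":30,"delta_pos":[0,0,-0.0005],"turn":0},{"jaw":30,"delta_pos":[0,0,-0.0005],"turn":0}]'
python3 -c "
from h import *
need(.5575,-.109,.11)"
```

```text
clock: 7.83
position: [0.5571, -0.1089, 0.1085]
ee_rot: [0.653, 0.758, 0.0, 0.0]
ft_force: [2.9, 3.0, -1.8]
grip_width: 0.443
t 7.83 p [ 0.5571 -0.1089  0.1085] shift [-0.0002  0.0004 -0.0015] yaw_x 98.52 F [ 2.86  2.98 -1.83] M [ 0.511 -0.52   0.042] j [-0.6   0.38  0.88  1.78 -0.32  1.13  0.53] g 0.443
```

```bash

python3 -m handwheel '[{"jaw":30,"delta_pos":[0,0,-0.0003],"turn":0},{"jaw":30,"delta_pos":[0,0,-0.0005],"turn":0},{"jaw":30,"delta_pos":[0,0,-0.0005],"turn":0}]'
python3 - <<'E'
from h import *
from workcell import camera
need(.5575,-.109,.110)
for n,o in(("scene",(200,190)),):
    im=cv2.cvtColor(camera(n),cv2.COLOR_RGB2BGR);cv2.imwrite("pics/scene8.png",im)
    a=cv2.convertScaleAbs(cv2.resize(im[o[1]:o[1]+75,o[0]:o[0]+100],None,fx=8,fy=8,interpolation=cv2.INTER_CUBIC),alpha=3,beta=10);cv2.imwrite(f"pics/{n}8c.png",a)
E
```

```text
clock: 8.08
position: [0.5571, -0.1089, 0.109]
ee_rot: [0.653, 0.758, 0.0, 0.0]
ft_force: [2.4, 2.4, -3.7]
grip_width: 0.443
t 8.08 p [ 0.5571 -0.1089  0.109 ] shift [-0.0001  0.0004 -0.001 ] yaw_x 98.52 F [ 2.4   2.38 -3.67] M [ 0.529 -0.752  0.04 ] j [-0.6   0.38  0.88  1.78 -0.32  1.13  0.53] g 0.443
```

View pics/scene8c.png

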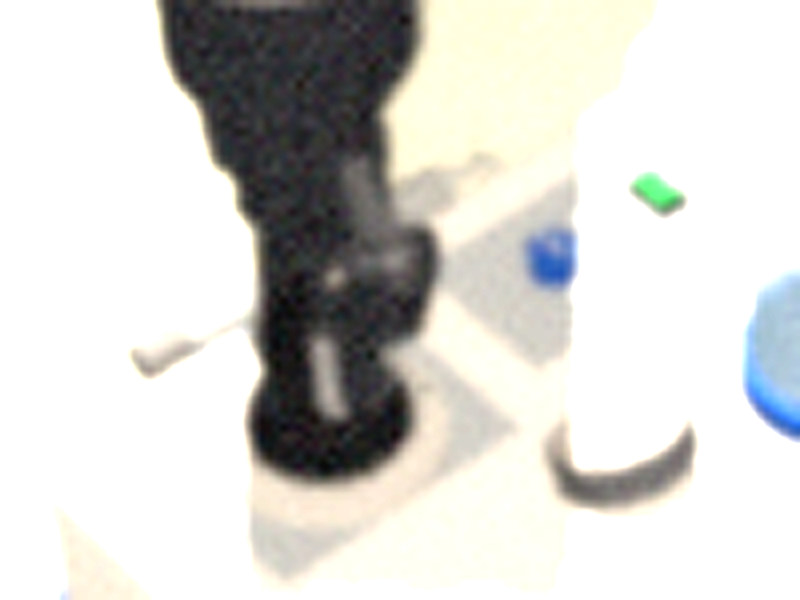

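```bash
python3 - <<'E'
from h import *
f=lambda u,v:onplane("scene",(u/8-.45+200,v/8-.45+190),.142)
for a,b in(((270,310),(318,328)),((288,285),(322,328))):
    A,B=f(*a),f(*b);d=A-B;print(A,B,np.degrees(np.arctan2(d[1],d[0])), np.degrees(np.arctan2(A[1]+.109,A[0]-.5572)))
g=onplane("top",(31.0-.45+290,39-.45+165),.1);c=onplane("top",(38.3-.45+290,28.2-.45+165),.1)
print(np.degrees(np.arctan2(*(g-c)[[1,0]])))
E
```

```text
[ 0.54484045 -0.12096467  0.142     ] [ 0.55755191 -0.10958813  0.142     ] -138.1720048295587 -135.93005803275048
[ 0.53671485 -0.11265857  0.142     ] [ 0.55800624 -0.10845391  0.142     ] -168.82886271254458 -169.87395087862026
146.4026433280902
```

```bash
python3 - <<'E'
from h import *
t=cv2.imread("pics/top0.png").astype(float);s=cv2.imread("pics/scene0.png").astype(float)
G=t[...,1]-np.maximum(t[...,2],t[...,0])
sub=G[198:210,312:328];w=np.clip(sub-25,0,None);yy,xx=np.mgrid[198:210,312:328]
g=np.array([(w*xx).sum(),(w*yy).sum()])/w.sum();print("green px",g,w.max())
np.set_printoptions(linewidth=220)
print(t.mean(2)[183:206,314:342].astype(int))
print(s.mean(2)[222:252,228:254].astype(int))
E
```

```text
green px [320.50104822 203.47169811] 40.0
[[108 106  97  90 114 115 113 116 101  65  52  47  39  31  40  33  34  42  52  87 118 115 113 111 107 102 106 107]
 [110  96  90 111 116 115 118 108  64  34  40  39  36  36  38  40  34  29  37  42  83 119 113 116 111 109 106 103]
 [104 104 113 114 113 108  77  44  42  31  33  38  31  40  41  36  37  39  40  38  42  84 118 114 111 111 108 107]
 [104 103 116 114 112  72  39  34  32  35  31  43  42  37  33  33  34  40  35  36  36  49  92 118 115 118 109  95]
 [106 114 112 116 102  45  34  37  35  37  33  36  40  37  37  43  33  38  35  40  32  29  51  90 113 109 114 109]
 [106 112 115 105  81  39  27  36  41  37  36  37  39  40  40  34  38  37  39  37  34  37  40  74 118 116 114 109]
 [111 117 116  96  43  38  31  34  38  42  38  38  40  39  35  36  37  35  43  41  36  36  37  48  89 113 114 114]
 [114 117 120  98  32  33  26  31  41  35  41  41  37  42  37  50  54  36  32  34  37  39  38  37  74 118 113 115]
 [113 114 111  80  39  40  37  44  40  36  39  39  41  40  36  82 111  52  38  38  37  38  33  37  76 115 116 115]
 [115 116 105  75  39  
[... 4098 characters left out ...]
  10   3   5   5   8   2   6   1   7  16  60 112 144 155]
 [154 148 116  69  25  16   5   5   3   7   6  10   8   9   2   7   4   3   4   4  12  39  86 133 152 154]
 [154 155 139  97  50  18  13   6   6   6   3   1  11   7   4   1   7   3   5  17  38  75 117 145 154 148]
 [151 154 149 126  90  51  28  19  11   9   8   5   4   8   8   9  12  17  24  49  86 117 140 153 152 138]
 [142 152 153 149 127 100  76  51  33  21  17  13  17  17  17  24  38  51  69  97 129 146 153 151 138 116]
 [127 141 151 153 149 142 123 101  80  67  51  41  41  48  53  70  87 104 119 138 150 153 151 137 116 106]
 [120 125 138 150 154 155 150 142 128 117 103  94  95 100 108 119 136 144 149 151 152 147 131 114 117 132]]
```

```bash

python3 -m handwheel '[{"jaw":30,"delta_pos":[0,0,0.001],"turn":0},{"jaw":30,"delta_pos":[0,0,0.002],"turn":0},{"jaw":30,"delta_pos":[0,0,0.003],"turn":0},{"jaw":30,"delta_pos":[0,0,0.0038],"turn":0},{"jaw":30,"delta_pos":[0,0,0.0038],"turn":0},{"jaw":30,"delta_pos":[0,0,0.0038],"turn":0}]'
python3 -c "
from h import *
need(.5575,-.109,.11)"
```

```text
clock: 8.63
position: [0.5571, -0.109, 0.1052]
ee_rot: [0.653, 0.758, 0.0, 0.0]
ft_force: [2.1, 3.0, 0.7]
grip_width: 0.442
t 8.63 p [ 0.5571 -0.109   0.1052] shift [-0.0001  0.0004 -0.0048] yaw_x 98.51 F [2.15 3.02 0.66] M [ 0.596 -0.574  0.026] j [-0.6   0.39  0.88  1.78 -0.33  1.13  0.53] g 0.442
```

```bash

python3 -m handwheel '[{"jaw":30,"delta_pos":[0,0,0],"turn":0.02},{"jaw":30,"delta_pos":[0,0,0],"turn":0.04},{"jaw":30,"delta_pos":[0,0,0],"turn":0.05},{"jaw":30,"delta_pos":[0,0,0],"turn":0.05},{"jaw":30,"delta_pos":[0,0,0],"turn":0.05},{"jaw":30,"delta_pos":[0,0,0],"turn":0.05}]'
python3 -c "
from h import *
need(.5575,-.109,.11)"
python3 -m handwheel '[{"jaw":60,"delta_pos":[0,0,0],"turn":0},{"jaw":60,"delta_pos":[0,0,0],"turn":0},{"jaw":60,"delta_pos":[0,0,0],"turn":0},{"jaw":60,"delta_pos":[0,0,-0.03],"turn":0},{"jaw":60,"delta_pos":[0,0,-0.07],"turn":0},{"jaw":60,"delta_pos":[0,0,-0.1],"turn":0},{"jaw":60,"delta_pos":[0,0,-0.1],"turn":0},{"jaw":60,"delta_pos":[0,0,-0.1],"turn":0}]'
python3 -c "
from h import *
need(.5575,-.109,.11)"
```

```text
clock: 9.13
position: [0.5571, -0.1089, 0.1052]
ee_rot: [0.71, 0.705, 0.0, 0.0]
ft_force: [3.8, 2.0, -0.9]
grip_width: 0.447
t 9.13 p [ 0.5571 -0.1089  0.1052] shift [-0.0001  0.0004 -0.0048] yaw_x 89.58 F [ 3.82  1.95 -0.91] M [ 0.479 -0.831 -0.084] j [-0.63  0.4   0.91  1.78 -0.34  1.13  0.39] g 0.447
clock: 9.8
position: [0.5575, -0.1095, 0.2066]
ee_rot: [0.71, 0.704, 0.001, 0.001]
ft_force: [0.5, 0.5, -1.0]
grip_width: 0.704
t 9.8 p [ 0.5575 -0.1095  0.2066] shift [ 0.0005 -0.0003  0.0966] yaw_x 89.51 F [ 0.5   0.48 -1.04] M [ 0.026  0.014 -0.002] j [-0.69  0.29  0.97  1.66 -0.25  1.32  0.32] g 0.704
```

```bash

python3 -m handwheel '[{"jaw":60,"delta_pos":[-0.18,0,0],"turn":0},{"jaw":60,"delta_pos":[-0.18,0,0],"turn":0},{"jaw":60,"delta_pos":[-0.18,0,0],"turn":0},{"jaw":60,"delta_pos":[-0.18,0,0],"turn":0},{"jaw":60,"delta_pos":[-0.18,0,0],"turn":0},{"jaw":60,"delta_pos":[-0.18,0,0],"turn":0},{"jaw":60,"delta_pos":[-0.18,0,0],"turn":0}]'
python3 - <<'E'
from h import *
from workcell import camera
im=cv2.cvtColor(camera("top"),cv2.COLOR_RGB2BGR);cv2.imwrite("pics/top9.png",im)
need(.5575,-.109,.2)
a=cv2.convertScaleAbs(cv2.resize(im[165:225,290:370],None,fx=10,fy=10,interpolation=cv2.INTER_CUBIC),alpha=1.7);cv2.imwrite("pics/top9c.png",a)
E
```

```text
clock: 10.38
position: [0.5542, -0.2899, 0.2037]
ee_rot: [0.711, 0.703, -0.001, -0.001]
ft_force: [-0.0, 0.3, 0.7]
grip_width: 0.708
t 10.43 p [ 0.555  -0.2884  0.2039] shift [0.1794 0.001  0.0041] yaw_x 89.49 F [-0.43  1.21  0.66] M [-0.007 -0.014  0.04 ] j [-0.29  0.47  0.96  1.51 -0.38  1.37  0.69] g 0.703
```

View pics/top9c.png

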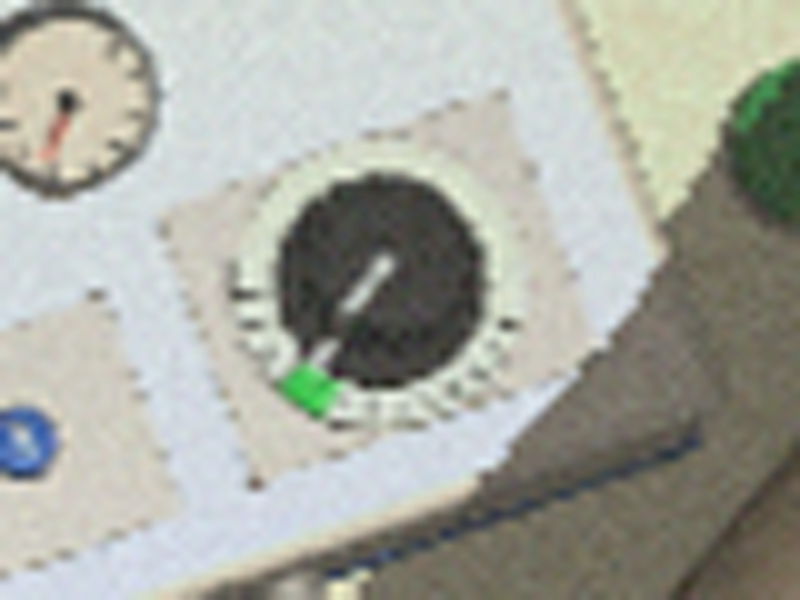

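```bash
python3 - <<'E'
import cv2
im=cv2.imread("pics/top9.png")
a=cv2.convertScaleAbs(cv2.resize(im[182:212,310:345],None,fx=20,fy=20,interpolation=cv2.INTER_LANCZOS4),alpha=1.8);cv2.imwrite("pics/top9d.png",a)
E
```

```text
(no output)
```

View pics/top9d.png

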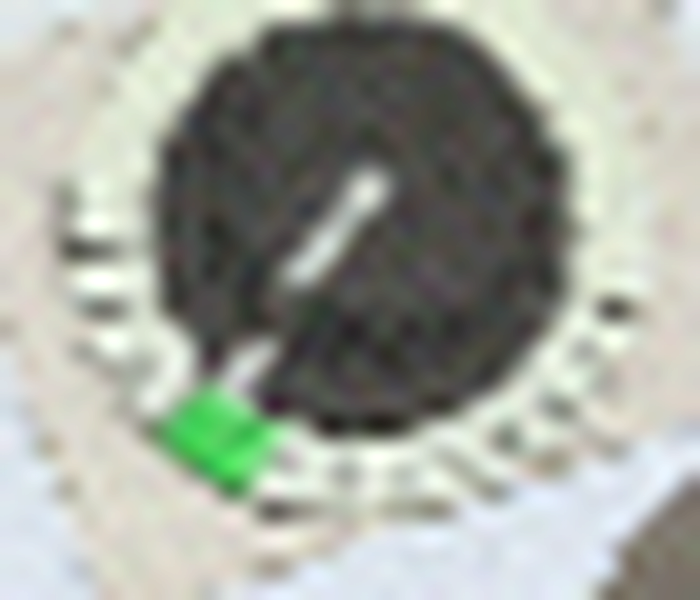

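```bash

python3 -m handwheel '[{"jaw":60,"delta_pos":[0.18,0.002,0],"turn":0},{"jaw":60,"delta_pos":[0.18,0.002,0],"turn":0},{"jaw":60,"delta_pos":[0.18,0.002,0],"turn":0},{"jaw":60,"delta_pos":[0.18,0.002,0],"turn":0},{"jaw":60,"delta_pos":[0.18,0.002,0],"turn":0},{"jaw":60,"delta_pos":[0.18,0.002,0],"turn":0},{"jaw":60,"delta_pos":[0.18,0.002,0],"turn":0},{"jaw":60,"delta_pos":[0.18,0.002,0],"turn":0},{"jaw":60,"delta_pos":[0.18,0.002,0],"turn":0}]' 25
python3 -c "
from h import *
need(.5571,-.109,.1052)"
```

```text
clock: 11.18
position: [0.5586, -0.11, 0.2051]
ee_rot: [0.711, 0.704, -0.0, 0.0]
ft_force: [0.5, 0.3, 1.1]
grip_width: 0.703
t 11.18 p [ 0.5586 -0.11    0.2051] shift [ 0.001  -0.0015  0.0999] yaw_x 89.44 F [0.5  0.28 1.12] M [-0.029 -0.045 -0.003] j [-0.69  0.3   0.98  1.66 -0.26  1.32  0.33] g 0.703
```

```bash

python3 -m handwheel '[{"jaw":60,"delta_pos":[0.001,-0.0015,0.03],"turn":0},{"jaw":60,"delta_pos":[0.001,-0.0015,0.06],"turn":0},{"jaw":60,"delta_pos":[0.001,-0.0015,0.09],"turn":0},{"jaw":60,"delta_pos":[0.001,-0.0015,0.1],"turn":0},{"jaw":60,"delta_pos":[0.001,-0.0015,0.1],"turn":0},{"jaw":60,"delta_pos":[0.001,-0.0015,0.1],"turn":0},{"jaw":60,"delta_pos":[0.001,-0.0015,0.1],"turn":0}]' 25
python3 -c "
from h import *
need(.5571,-.109,.1052)"
python3 -m handwheel '[{"jaw":44,"delta_pos":[0,0,0],"turn":0},{"jaw":44,"delta_pos":[0,0,0],"turn":0},{"jaw":38,"delta_pos":[0,0,0],"turn":0},{"jaw":30,"delta_pos":[0,0,0],"turn":0},{"jaw":30,"delta_pos":[0,0,0],"turn":0},{"jaw":30,"delta_pos":[0,0,0],"turn":0}]' 25
python3 -m handwheel '[{"jaw":30,"delta_pos":[0,0,0],"turn":0},{"jaw":30,"delta_pos":[0,0,0],"turn":0}]' 55
python3 -c "
from h import *
need(.5571,-.109,.1052)"
```

```text
clock: 11.77
position: [0.5585, -0.1088, 0.1069]
ee_rot: [0.71, 0.704, 0.001, 0.001]
ft_force: [0.4, -0.2, 0.6]
grip_width: 0.703
t 11.77 p [ 0.5585 -0.1088  0.1069] shift [-0.0002 -0.0014  0.0017] yaw_x 89.47 F [ 0.42 -0.21  0.62] M [0.037 0.038 0.019] j [-0.64  0.4   0.93  1.78 -0.35  1.13  0.39] g 0.703
clock: 12.27
position: [0.5577, -0.1081, 0.1062]
ee_rot: [0.71, 0.704, 0.0, 0.0]
ft_force: [-2.8, 1.4, 6.4]
grip_width: 0.457
clock: 12.43
position: [0.5577, -0.1081, 0.1064]
ee_rot: [0.71, 0.704, 0.0, 0.0]
ft_force: [-5.3, 0.9, 9.7]
grip_width: 0.442
t 12.43 p [ 0.5577 -0.1081  0.1064] shift [-0.0009 -0.0006  0.0012] yaw_x 89.51 F [-5.28  0.87  9.7 ] M [ 0.18   0.927 -0.05 ] j [-0.64  0.4   0.92  1.78 -0.35  1.13  0.39] g 0.442
```

```bash

python3 -m handwheel '[{"jaw":30,"delta_pos":[0,0,-0.0005],"turn":0},{"jaw":30,"delta_pos":[0,0,-0.0005],"turn":-0.02},{"jaw":30,"delta_pos":[0,0,-0.0005],"turn":-0.04},{"jaw":30,"delta_pos":[0,0,-0.0005],"turn":-0.055},{"jaw":30,"delta_pos":[0,0,-0.0005],"turn":-0.055},{"jaw":30,"delta_pos":[0,0,-0.0005],"turn":-0.055}]'
python3 -c "
from h import *
need(.5571,-.109,.1052)"
python3 -m handwheel '[{"jaw":30,"delta_pos":[0,0,-0.0007],"turn":0},{"jaw":30,"delta_pos":[0,0,-0.0014],"turn":0},{"jaw":30,"delta_pos":[0,0,-0.002],"turn":0},{"jaw":30,"delta_pos":[0,0,-0.002],"turn":0}]'
python3 -c "
from h import *
need(.5571,-.109,.1052)"
```

```text
clock: 12.93
position: [0.5575, -0.108, 0.1065]
ee_rot: [0.647, 0.763, 0.0, -0.0]
ft_force: [-4.0, 0.5, 5.9]
grip_width: 0.446
t 12.93 p [ 0.5575 -0.108   0.1065] shift [-0.0009 -0.0005  0.0013] yaw_x 99.43 F [-3.98  0.46  5.89] M [0.084 0.76  0.083] j [-0.61  0.39  0.89  1.78 -0.33  1.13  0.55] g 0.446
clock: 13.27
position: [0.5574, -0.1079, 0.1077]
ee_rot: [0.647, 0.763, -0.0, -0.0]
ft_force: [-0.9, -0.2, -2.5]
grip_width: 0.439
t 13.27 p [ 0.5574 -0.1079  0.1077] shift [-0.001  -0.0004  0.0025] yaw_x 99.42 F [-0.87 -0.16 -2.47] M [-0.034  0.111  0.127] j [-0.61  0.39  0.89  1.78 -0.33  1.13  0.55] g 0.439
```

```bash

python3 -m handwheel '[{"jaw":30,"delta_pos":[0,0,-0.0006],"turn":0},{"jaw":30,"delta_pos":[0,0,-0.0012],"turn":0},{"jaw":30,"delta_pos":[0,0,-0.0012],"turn":0}]'
python3 -c "
from h import *
need(.5571,-.109,.1052)"
python3 -m handwheel '[{"jaw":30,"delta_pos":[0,0,-0.0003],"turn":0},{"jaw":30,"delta_pos":[0,0,-0.0006],"turn":0},{"jaw":30,"delta_pos":[0,0,-0.0006],"turn":0}]'
python3 -c "
from h import *
need(.5571,-.109,.1052)"
```

```text
clock: 13.52
position: [0.5574, -0.1079, 0.1089]
ee_rot: [0.647, 0.763, -0.0, -0.0]
ft_force: [-1.8, -0.4, -3.0]
grip_width: 0.442
t 13.52 p [ 0.5574 -0.1079  0.1089] shift [-0.001  -0.0005  0.0037] yaw_x 99.41 F [-1.77 -0.44 -2.97] M [-0.112  0.147  0.086] j [-0.61  0.39  0.89  1.78 -0.33  1.14  0.55] g 0.442
clock: 13.77
position: [0.5574, -0.108, 0.1094]
ee_rot: [0.647, 0.763, -0.0, -0.0]
ft_force: [-1.2, 0.6, -3.0]
grip_width: 0.442
t 13.77 p [ 0.5574 -0.108   0.1094] shift [-0.001  -0.0004  0.0042] yaw_x 99.41 F [-1.22  0.56 -2.98] M [-0.046  0.112  0.12 ] j [-0.61  0.39  0.89  1.78 -0.33  1.14  0.54] g 0.442
```

```bash

python3 -m handwheel '[{"jaw":30,"delta_pos":[0,0,-0.0004],"turn":0},{"jaw":30,"delta_pos":[0,0,-0.0008],"turn":0},{"jaw":30,"delta_pos":[0,0,-0.0008],"turn":0}]'
python3 -c "
from h import *
need(.5571,-.109,.1052)"

```

```text
clock: 14.02
position: [0.5574, -0.108, 0.1103]
ee_rot: [0.647, 0.763, -0.0, -0.0]
ft_force: [-3.0, -0.2, -2.6]
grip_width: 0.44
t 14.02 p [ 0.5574 -0.108   0.1103] shift [-0.001  -0.0005  0.0051] yaw_x 99.41 F [-3.   -0.22 -2.59] M [-0.054  0.24   0.123] j [-0.61  0.38  0.89  1.78 -0.33  1.14  0.54] g 0.44
```

In a gap. The force stays at friction level, so I'll pull further.

```bash

python3 -m handwheel '[{"jaw":30,"delta_pos":[0,0,-0.0006],"turn":0},{"jaw":30,"delta_pos":[0,0,-0.0012],"turn":0},{"jaw":30,"delta_pos":[0,0,-0.0016],"turn":0},{"jaw":30,"delta_pos":[0,0,-0.0016],"turn":0}]'
python3 -c "
from h import *
need(.5571,-.109,.1052)"
python3 -m handwheel '[{"jaw":30,"delta_pos":[0,0,-0.0006],"turn":0},{"jaw":30,"delta_pos":[0,0,-0.0012],"turn":0},{"jaw":30,"delta_pos":[0,0,-0.0012],"turn":0}]'
python3 -c "
from h import *
need(.5571,-.109,.1052)"

```

```text
clock: 14.35
position: [0.5574, -0.108, 0.112]
ee_rot: [0.647, 0.763, 0.0, -0.0]
ft_force: [-2.4, 0.0, -1.6]
grip_width: 0.439
t 14.35 p [ 0.5574 -0.108   0.112 ] shift [-0.0009 -0.0005  0.0068] yaw_x 99.41 F [-2.35  0.04 -1.6 ] M [-0.121  0.357  0.065] j [-0.62  0.38  0.89  1.77 -0.32  1.14  0.54] g 0.439
clock: 14.6
position: [0.5574, -0.108, 0.1132]
ee_rot: [0.647, 0.763, 0.0, -0.0]
ft_force: [-3.1, -0.9, -2.6]
grip_width: 0.441
t 14.6 p [ 0.5574 -0.108   0.1132] shift [-0.001  -0.0005  0.008 ] yaw_x 99.41 F [-3.11 -0.94 -2.63] M [-0.09   0.458  0.104] j [-0.62  0.38  0.89  1.77 -0.32  1.14  0.54] g 0.441
```

```bash

python3 -m handwheel '[{"jaw":30,"delta_pos":[0,0,-0.0004],"turn":0},{"jaw":30,"delta_pos":[0,0,-0.0007],"turn":0},{"jaw":30,"delta_pos":[0,0,-0.0007],"turn":0}]'
python3 -c "
from h import *
need(.5571,-.109,.1052)"
python3 -m handwheel '[{"jaw":30,"delta_pos":[0,0,-0.0003],"turn":0},{"jaw":30,"delta_pos":[0,0,-0.0005],"turn":0},{"jaw":30,"delta_pos":[0,0,-0.0005],"turn":0}]'
python3 -c "
from h import *
need(.5571,-.109,.1052)"

```

```text
clock: 14.85
position: [0.5574, -0.108, 0.1138]
ee_rot: [0.647, 0.763, -0.0, -0.0]
ft_force: [-2.2, -0.6, -3.0]
grip_width: 0.441
t 14.85 p [ 0.5574 -0.108   0.1138] shift [-0.0009 -0.0005  0.0086] yaw_x 99.41 F [-2.16 -0.56 -3.05] M [-0.074  0.464  0.08 ] j [-0.62  0.38  0.89  1.77 -0.32  1.14  0.54] g 0.441
clock: 15.1
position: [0.5575, -0.108, 0.1143]
ee_rot: [0.647, 0.763, 0.0, -0.0]
ft_force: [-2.2, 0.2, -2.6]
grip_width: 0.442
t 15.1 p [ 0.5575 -0.108   0.1143] shift [-0.0009 -0.0005  0.0091] yaw_x 99.41 F [-2.22  0.24 -2.6 ] M [-0.062  0.337  0.085] j [-0.62  0.38  0.89  1.77 -0.32  1.15  0.54] g 0.442
```

```bash

python3 -m handwheel '[{"jaw":30,"delta_pos":[0,0,-0.0003],"turn":0},{"jaw":30,"delta_pos":[0,0,-0.0004],"turn":0},{"jaw":30,"delta_pos":[0,0,-0.0004],"turn":0}]'
python3 -c "
from h import *
need(.5571,-.109,.1052)"
python3 -m handwheel '[{"jaw":30,"delta_pos":[0,0,-0.0003],"turn":0},{"jaw":30,"delta_pos":[0,0,-0.0004],"turn":0},{"jaw":30,"delta_pos":[0,0,-0.0004],"turn":0}]'
python3 -c "
from h import *
need(.5571,-.109,.1052)"

```

```text
clock: 15.35
position: [0.5574, -0.108, 0.1146]
ee_rot: [0.647, 0.763, 0.0, -0.0]
ft_force: [-2.7, 0.2, -4.0]
grip_width: 0.434
t 15.35 p [ 0.5574 -0.108   0.1146] shift [-0.001  -0.0005  0.0094] yaw_x 99.41 F [-2.74  0.18 -4.04] M [-0.073  0.393  0.123] j [-0.62  0.38  0.89  1.77 -0.32  1.15  0.54] g 0.434
clock: 15.6
position: [0.5574, -0.1079, 0.1147]
ee_rot: [0.647, 0.763, -0.0, -0.0]
ft_force: [-0.9, -1.3, -9.8]
grip_width: 0.439
t 15.6 p [ 0.5574 -0.1079  0.1147] shift [-0.0011 -0.0005  0.0095] yaw_x 99.42 F [-0.9  -1.3  -9.85] M [-0.172 -0.109  0.088] j [-0.62  0.38  0.89  1.77 -0.32  1.15  0.54] g 0.439
```

```bash

python3 -m handwheel '[{"jaw":30,"delta_pos":[0,0,0.0003],"turn":0},{"jaw":60,"delta_pos":[0,0,0.0003],"turn":0},{"jaw":60,"delta_pos":[0,0,0.0003],"turn":0},{"jaw":60,"delta_pos":[0,0,0.0003],"turn":0},{"jaw":60,"delta_pos":[0,0,-0.03],"turn":0},{"jaw":60,"delta_pos":[0,0,-0.07],"turn":0},{"jaw":60,"delta_pos":[0,0,-0.1],"turn":0},{"jaw":60,"delta_pos":[0,0,-0.1],"turn":0},{"jaw":60,"delta_pos":[0,0,-0.1],"turn":0}]' 25
python3 -m handwheel '[{"jaw":60,"delta_pos":[-0.18,0.03,0],"turn":0},{"jaw":60,"delta_pos":[-0.18,0.03,0],"turn":0},{"jaw":60,"delta_pos":[-0.18,0.03,0],"turn":0},{"jaw":60,"delta_pos":[-0.18,0.03,0],"turn":0},{"jaw":60,"delta_pos":[-0.18,0.03,0],"turn":0},{"jaw":60,"delta_pos":[-0.18,0.03,0],"turn":0},{"jaw":60,"delta_pos":[-0.18,0.03,0],"turn":0},{"jaw":60,"delta_pos":[-0.18,0.03,0],"turn":0}]'
python3 - <<'E'
from h import *
from workcell import camera
need(.5575,-.109,.2)
im=cv2.cvtColor(camera("top"),cv2.COLOR_RGB2BGR);cv2.imwrite("pics/topA.png",im)
a=cv2.convertScaleAbs(cv2.resize(im[180:215,310:350],None,fx=18,fy=16,interpolation=cv2.INTER_LANCZOS4),alpha=1.8);cv2.imwrite("pics/topAd.png",a)
im=cv2.cvtColor(camera("scene"),cv2.COLOR_RGB2BGR);cv2.imwrite("pics/sceneA.png",im)
o=(205,215);a=cv2.resize(im[o[1]:o[1]+60,o[0]:o[0]+80],None,fx=10,fy=10,interpolation=cv2.INTER_CUBIC);cv2.imwrite("pics/sceneAc.png",a)
E
```

```text
clock: 16.35
position: [0.5589, -0.1081, 0.2172]
ee_rot: [0.647, 0.763, 0.002, 0.001]
ft_force: [-0.4, -0.9, -0.2]
grip_width: 0.705
clock: 17.02
position: [0.6166, -0.2796, 0.2143]
ee_rot: [0.646, 0.763, 0.0, -0.001]
ft_force: [0.5, 0.1, 0.0]
grip_width: 0.706
t 17.02 p [ 0.6166 -0.2796  0.2143] shift [ 0.1779 -0.0302  0.0145] yaw_x 99.46 F [0.52 0.14 0.01] M [ 0.012 -0.047  0.023] j [-0.22  0.57  0.9   1.33 -0.44  1.44  0.82] g 0.706
```

View pics/topAd.png

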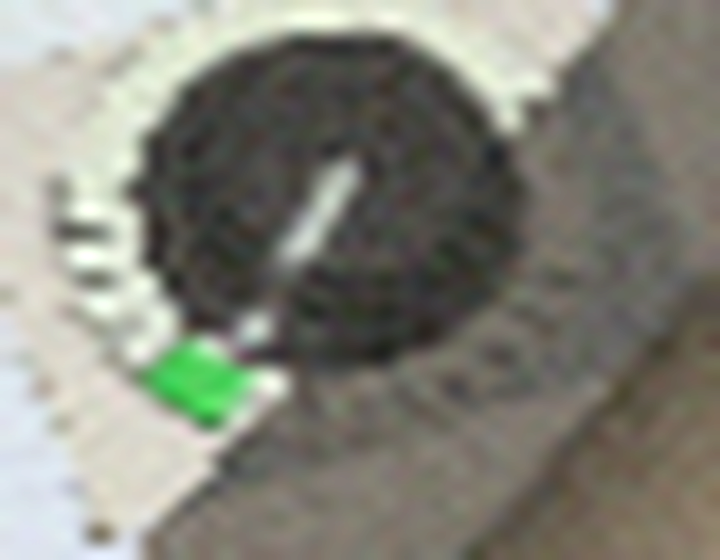

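View pics/sceneAc.png

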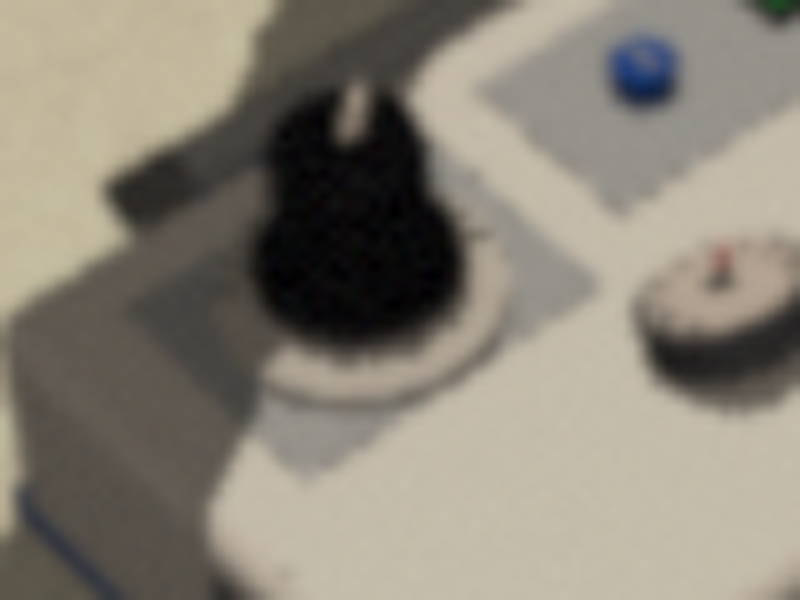

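View pics/topA.png

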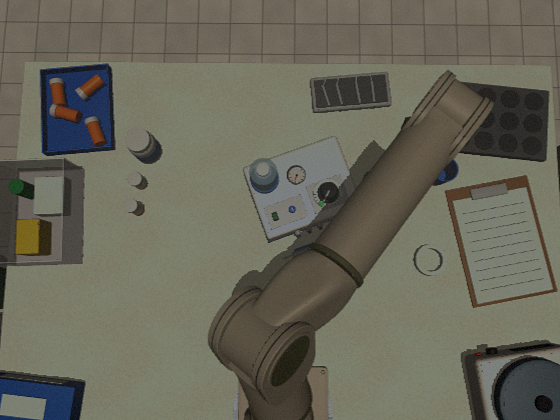

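```bash
python3 -c "
from workcell import *
print(hand_in()); print(get_obs()['clock'])"
```

```text
the job is handed in; nothing more can be done
None
the job is handed in; nothing more can be done
```

I turned the knob clockwise until its line was inside the green, found a lock gap there, and pulled the knob out to its stop. I then let go, moved the arm clear and handed the job in at about 17 s. No verdict is reported.

- **Knob out:** while pulling, the force stayed near 3 N. It rose to about 10 N after roughly 8 mm of travel, which marks the stop. The pictures after release show the knob raised by about that much.
- **Line in the green:** the last top view shows the line inside the green clip, about 5° (2.5 mm) short of the middle.
- **Forces and surroundings:** the largest pull was 13 N, against the roughly 20 N that tips the unit. I saw no sign that the unit or the other items had moved, but the arm hid part of the bench in the last top view and I did not measure positions.

**Disagreement:** my estimates of how far the green's middle lay from the starting line ran from about 68° to 74°. I found the gap at about 63° and had started pulling there, but pushed the knob back in at about 4 mm. I then turned it to 73°, let go and looked: the line was about 5° past the middle, so the middle is near 68–69°. I went back to the 63° gap, because the next one, at about 78°, would have left the line near the edge of the green.

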